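# Fit the filter funnel on the vacuum manifold and hold it home

### The arm

A 6-joint arm with a two-finger parallel gripper is mounted at the origin on the work surface. World frame = base frame: x ahead of the robot, y to its left, z up, the work surface at z = 0. Lengths are in mm, angles in rad, forces in N, time in s.
With the tool pointing down it reaches from about 275 to 825 mm from the base axis. Payload 5.2 kg.
Tool frame: the origin (TCP) lies at the very end of the fingers, on their centre line; the grasp point (between the pads) lies 19 mm behind it; z points along the fingers, y is the line along which they close (so a half turn about z gives the same grasp; the last joint's range is limited). The gripper opens to 93 mm and grips with 3 to 60 N. Pads are 15 mm wide; open, the fingers measure 128 mm over their backs; the gripper's body (75 mm by 188 mm) begins 65 mm behind the grasp point.
Start: joints at [-1.348, 0.259, 1.535, -0, 1.348, -0.203], TCP at [227.198, -500.885, 218.653] pointing down, gripper open.
Joint ranges: [-3.14, 3.14], [-0.91, 2.08], [0.19, 2.58], [-1.22, 4.36], [0.22, 2.71], [-3.12, 3.12]. Speed limits (rad/s): [2.57, 2.57, 3.14, 3.14, 3.14, 3.14].

### API

Orientations are given as [roll, pitch, yaw] about the fixed x, y, z axes, in that order (R = Rz(yaw) Ry(pitch) Rx(roll)).
In Python, from bench import robot gives the robot as it stands. The module is installed in compiled form; this text tells all that it offers. Calls block until the motion is done:
- robot.move_ptp(position, orientation): joint-space move of the TCP to a pose.
- robot.move_linear(position, ori=None, speed=150, f_stop=None): straight line of the TCP; ori=None keeps the orientation; speed is the mean speed in mm/s. With f_stop (N) it stops when the force on the tool has changed by that much, and returns True; else False.
- robot.move_j(angles): joint-space move.
- robot.move_gripper(opening): opening from 0.0 (shut) to 1.0 (fully open); the grip force is fixed at half the most; returns when the fingers have stopped.
- robot.sleep(seconds).
- robot.inverse_kinematics(position, orientation): joint angles nearest the present ones, or None.
- robot.get_image(name): name is "scene" or "top" or "wrist"; returns a dict with "img" (384x512x3 uint8, blue, green, red), "fovy" (degrees; the focal length in pixels is half the picture's height over the tangent of half this angle, whatever the lens; pixels are square), "cx", "cy" (the principal point, pixels), "k1" (the pictures are not rectified: a ray, as slopes to the right and down, at radius r is drawn at 1 + k1 r^2 times it, then the intrinsics apply), "eye" and "orientation" of the camera in the world. Camera axes: x right, y down, z forward; pixel columns grow to the right and rows downward; lengths in mm; the calibration is good to about 2 mm. A picture is of the moment at which its call begins. There is no depth.
A pose or a line that the arm cannot do raises robot.MotionError and nothing moves.
- robot.hand_in(): hands the job in; it is judged then, once.
Readings, each from a call of its own:
- robot.current_t(): time.
- robot.current_qpos(): joint angles.
- robot.current_joint_vel(): joint speeds.
- robot.current_joint_efforts(): joint torques, N m.
- robot.current_tcp_pos(): TCP position.
- robot.current_eef_rot(): TCP orientation.
- robot.current_contact_force(): force on the tool from outside, world axes, zero at the start.
- robot.current_ft_torque(): the same for the moment, N m.
- robot.current_gripper_width(): opening from 0.0 (shut) to 1.0 (fully open).
- robot.current_finger_force(): force on a finger pad.
Only numpy, scipy, OpenCV 4.12 (cv2) and the standard library are available. Lean on these libraries where they do the work, as an engineer would, in place of code of your own. Each camera call takes 0.05 s, during which the arm holds its last target. There are 200 camera calls.

### The job

Take the steel filter funnel off its white parking stand and set it upright on the open head of the filtration manifold (the one without a cap or a funnel). Turn it by its blue knurled collar until the keyways hidden inside drop over the head's pins, then push it fully home against the sprung sealing plate and finish while still gripping the collar and holding it pushed down, ready for the vacuum to be switched on. Leave the bottles and petri dishes where they stand.

Things in the scene. Friction and masses are not known exactly. Their poses are not given: they have to be found in the camera images.
- funnel: Stainless filter funnel, open at the top, 56 mm tall, about 0.28 kg, upright on the parking stand at first. Origin: centre of its underside, z axis up along the funnel. Inside, a bore 46.6 mm in diameter fits over the head's spigot (44 mm) and a ledge 16 mm above the origin lands on the sealing plate. Above the collar the steel wall is 53 mm in diameter, 56 mm at the rim.
- collar (a point): On the funnel's axis, 16 mm above its origin: the height to grip the blue knurled collar, 60 mm in diameter, 0 to 26 mm above the origin. Three straight keyways, 11 mm wide, 12 mm deep, 120 degrees apart, are cut in the bore from the lower rim, out of sight. Find them by turning with a light push (3 to 10 N), 120 degrees at most, either way. They fit within 5 degrees: if stuck, turn on a bit.
- stand: White fixed parking stand: foot disc 90 mm in diameter, 6 mm high at the edge; a neck 55 mm in diameter whose shoulder, 26 mm above the bench, carries the funnel's underside; a boss 43 mm in diameter rises 11 mm above the shoulder into the funnel. Origin: centre of its underside, on the bench.
- head_top (a point): Centre of the top of the open head's steel spigot (44 mm in diameter), z axis up, 127 mm above the bench. The funnel's origin lies 8 mm below this point while the collar rests on the pins, 12 mm below once it has dropped over the pins on to the free sealing plate, 16 mm below when fully home. Once it has dropped, the pins keep it from turning.
- pin_level (a point): On the open head's axis at the top of its pins, 8 mm below the top of the spigot: three brass pins, 6 mm thick, stand out 4.5 mm from the spigot's side, 120 degrees apart. They point at other angles every time, which this frame does not tell. Resting on them the funnel stays level on the spigot when let go, so it can be gripped afresh.
- seal (a joint): Travel of the white sprung sealing plate (38 mm in diameter, standing 4 mm proud of the open head's spigot), in m: 0 when free, 0.004 when pushed flush. It takes 4 N to start it and about 12 N, the funnel's weight included, to push it flush on to a hard stop.
- manifold: Fixed steel vacuum manifold: a tube 44 mm in diameter and 420 mm long along its y axis, its top 85 mm above the bench, with stopcocks on its -x side, reaching 56 mm out. Origin: on the bench under the middle of the tube. Three heads stand on it 125 mm apart (y = -125, 0 and 125 mm); which of them is the open one changes.
- head_capped: Another head on the manifold, closed by a black cap 54 mm in diameter whose top is 135 mm above the bench. Fixed. Origin: on the axis, 85 mm above the bench.
- head_used: Another head on the manifold with its own funnel of the same kind already home, fixed, 60 mm in diameter, rim 167 mm above the bench. Origin: on the axis, 85 mm above the bench.
- waste_bottle: White plastic waste bottle, 84 mm in diameter, 190 mm tall, standing on the bench to the left. Origin: centre of its underside. To be left alone.
- sample_bottle: Amber sample bottle with a blue cap, 56 mm in diameter, 115 mm tall, standing on the bench to the right. Origin: centre of its underside. To be left alone.
- petri_dishes: Stack of three clear petri dishes, 90 mm in diameter, 45 mm tall, on the bench to the right. Origin: centre of its underside. To be left alone.
Not all that is in view belongs to the job. Leave any orange look-alike of the stand alone.

How it is judged:
By the outcome, as a careful person would: the job done as asked, in the order asked, and still so for the second after the job is handed in, while the arm keeps its last pose, push and grip.
It also fails if it takes over 54 s, if anything falls off the work surface, if the arm or the gripper's body presses on something with over 40 N, if the wrist force passes 120 N, or if a joint passes its speed limit or range.

## Working session

There is one attempt and no reset: what is moved stays moved. The work goes in short steps, each a Python script; the robot and the scene stay as the last script left them, time stands still between calls to the robot, and variables do not carry over. Pictures are saved under pics/ and viewed, at most 10 in all, crops included, and the job is handed in when it is done.

```bash
mkdir -p pics; python3 - <<'E'
from bench import robot
import cv2,numpy as np
for n in("scene","top"):
    d=robot.get_image(n);cv2.imwrite(f"pics/{n}0.png",d["img"])
    print(n,{k:v for k,v in d.items() if k!="img"})
print(robot.current_t(),robot.current_eef_rot())
E
```

```text
scene {'fovy': 45.40400879820158, 'cx': 258.53228646926186, 'cy': 193.46096048859457, 'k1': -0.13759581198808996, 'eye': array([1464.88788312, -288.86633325,  844.5903859 ]), 'orientation': array([-2.22554011, -0.02018849,  1.28724232])}
top {'fovy': 55.526978202676716, 'cx': 257.1882359799013, 'cy': 188.70739931490107, 'k1': 0.02633099804094011, 'eye': array([ 3.95804012e+02, -3.57016198e-01,  1.05276095e+03]), 'orientation': array([-2.98881452, -0.02064844, -1.56043093])}
0.1 [-3.14001473e+00 -2.78908308e-04  4.25874492e-01]
```

View pics/top0.png

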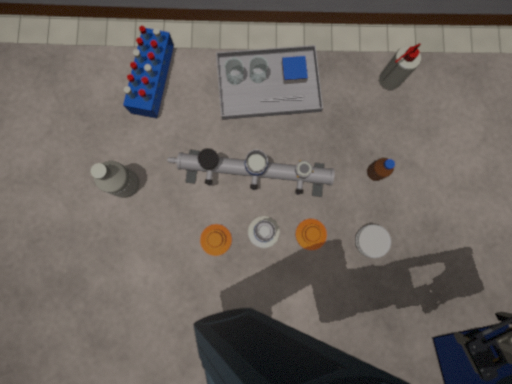

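View pics/scene0.png

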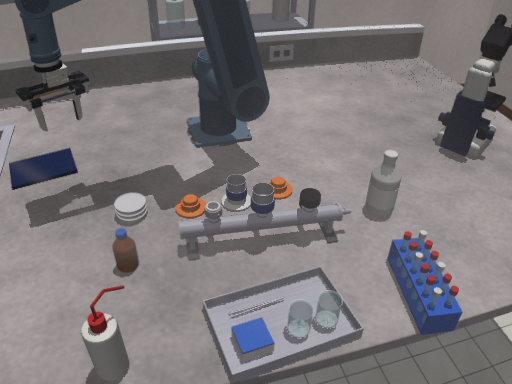

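The top view shows the funnel on the white stand at (264,231), with orange look-alikes at (216,239) and (311,233). On the manifold the cap is at (208,159), the used funnel at (257,163) and the open head at (304,169). The scene view agrees: the open head is at (213,211) and the funnel at (236,187). Next I'll go above each place and look with the wrist camera.

```bash
cat > h.py <<'E'
from bench import robot
import cv2,numpy as np
from scipy.spatial.transform import Rotation as R
def cam(d):
    f=d["img"].shape[0]/2/np.tan(np.radians(d["fovy"]/2))
    return f,R.from_euler("xyz",d["orientation"]).as_matrix()
def ray(d,u,v,z):
    f,M=cam(d); q=np.array([(u-d["cx"])/f,(v-d["cy"])/f]); s=q.copy()
    for _ in range(20): s=q/(1+d["k1"]*(s@s))
    w=M@np.array([s[0],s[1],1]); e=np.array(d["eye"]); return (e+w*(z-e[2])/w[2])
def proj(d,p):
    f,M=cam(d); c=M.T@(np.array(p)-d["eye"]); s=c[:2]/c[2]; s=s*(1+d["k1"]*(s@s)); return np.array([d["cx"],d["cy"]])+f*s
E
python3 - <<'E'
from h import *
d=robot.get_image("top")
F=ray(d,264,230,70);H=ray(d,304,169,129);U=ray(d,257,161,165);C=ray(d,208,158,135)
print(F,H,U,C)
print(H-U,U-C)
ori=[np.pi,0,0]
for yaw in(-2.5,-1.57,0,1.57,2.5):
    for P in(F,H):
        q=robot.inverse_kinematics([P[0],P[1],260],[np.pi,0,yaw]); print(yaw,None if q is None else np.round(q,2))
robot.move_ptp([F[0]-0,F[1],300],[np.pi,0,np.arctan2(F[1],F[0])])
d=robot.get_image("wrist");cv2.imwrite("pics/w1.png",d["img"]);np.save("w1.npy",d,allow_pickle=True)
print(d["eye"],d["orientation"],d["fovy"],d["k1"],proj(d,[*F[:2],82]),proj(d,[*H[:2],131]),robot.current_t())
E
```

```text
[435.63595055 -38.50279611  70.        ] [ 591.55377274 -138.696761    129.        ] [602.56255523 -16.07905941 165.        ] [615.49639719 109.45766493 135.        ]
[ -11.00878249 -122.61770159  -36.        ] [ -12.93384196 -125.53672434   30.        ]
-2.5 [-0.34  0.02  1.71  0.    1.41 -2.56]
-2.5 [-0.41  0.34  1.32  0.    1.48 -2.63]
-1.57 [-0.34  0.02  1.71 -0.    1.41  2.8 ]
-1.57 [-0.41  0.34  1.32 -0.    1.48  2.73]
0 [-0.34  0.02  1.71 -0.    1.41  1.23]
0 [-0.41  0.34  1.32 -0.    1.48  1.16]
1.57 [-0.34  0.02  1.71  0.    1.41 -0.34]
1.57 [-0.41  0.34  1.32  0.    1.48 -0.41]
2.5 [-0.34  0.02  1.71  0.    1.41 -1.27]
2.5 [-0.41  0.34  1.32  0.    1.48 -1.34]
[511.5080317  -45.87295073 466.98844033] [ 2.86179051e+00  5.88206670e-04 -1.65876481e+00] 59.00062170168667 -0.028818858174032524 [257.43583213 155.2552305 ] [353.9239476  -14.97926353] 2.0583
```

View pics/w1.png

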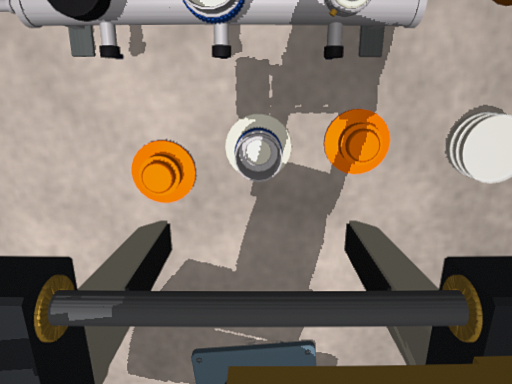

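The wrist view shows the stand foot at about (258,146), the funnel rim at about (259,153) and the head just off the top edge. I'll take a closer look over each from matching relative poses, so that calibration bias cancels.

```bash
python3 - <<'E'
from h import *
o=[np.pi,0,-0.1]
F=[435.6,-38.5];H=[591.5,-138.7]
out=[]
for n,P,z in(("h",H,129+90),("f",F,82+90)):
    robot.move_ptp([*P,z],o)
    d=robot.get_image("wrist");np.save(f"w_{n}.npy",d,allow_pickle=True)
    c=proj(d,[*P,z-90]);print(n,c,robot.current_tcp_pos(),robot.current_t())
    u,v=(c-[95,95]).astype(int);u=max(u,0);v=max(v,0);print("crop origin",u,v)
    out.append(cv2.resize(d["img"][v:v+190,u:u+190],(399,399),interpolation=cv2.INTER_CUBIC) if d["img"][v:v+190].shape[0]==190 else cv2.resize(cv2.copyMakeBorder(d["img"],0,190,0,190,0)[v:v+190,u:u+190],(399,399)))
cv2.imwrite("pics/close.png",np.hstack(out))
E
```

```text
h [258.08720369 185.85451328] [ 591.02809383 -138.25866453  220.04843066] 2.9333
crop origin 163 90
f [257.40401191 188.46486996] [437.63797642 -39.3379491  173.56402267] 3.7667
crop origin 162 93
```

View pics/close.png

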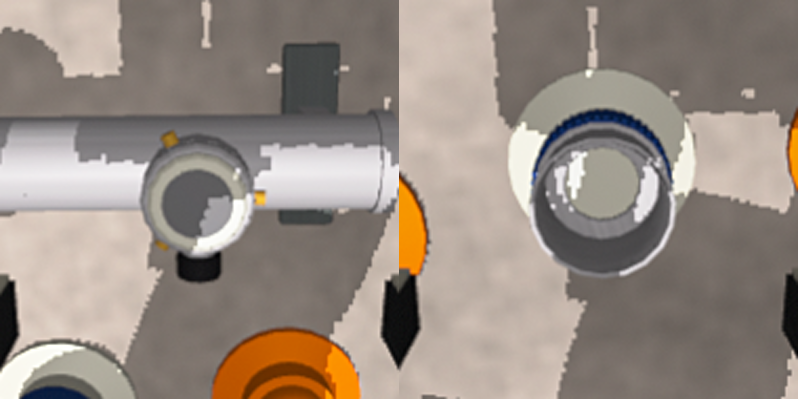

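The left crop shows the open head at crop (198,198), with pins at (170,140), (260,198) and (160,244). The right crop shows the funnel rim at crop (204,206), with the foot disc behind it. Next I'll fit circles numerically.

```bash
cat >> h.py <<'E'
def fitc(d,P,z,r,tol=2.5,it=6):
    """refine circle (radius r mm at height z) by radial strongest gradient along predicted projected circle"""
    g=cv2.GaussianBlur(cv2.cvtColor(d["img"],cv2.COLOR_BGR2GRAY),(0,0),0.8).astype(np.float32)
    P=np.array(P[:2],float)
    for k in range(it):
        pts=[];w=tol if k>1 else 2*tol
        for a in np.linspace(0,2*np.pi,120,endpoint=False):
            n=np.array([np.cos(a),np.sin(a)]);rr=np.arange(r-w,r+w+.01,.2)
            uv=np.array([proj(d,[*(P+n*s),z]) for s in rr],np.float32)
            p=cv2.remap(g,uv[:,:1],uv[:,1:],cv2.INTER_LINEAR).ravel();gr=np.abs(np.gradient(p))
            i=gr.argmax()
            if gr[i]>2.0: pts.append(P+n*rr[i])
        pts=np.array(pts)
        from scipy.optimize import least_squares
        s=least_squares(lambda x:np.hypot(*(pts-x).T)-r,P,loss="soft_l1",f_scale=.4)
        P=s.x
    e=np.hypot(*(pts-P).T)-r
    return P,len(pts),np.median(np.abs(e)),np.median(e)
E
python3 - <<'E'
from h import *
L=lambda n:np.load(f"w_{n}.npy",allow_pickle=True).item()
f,h=L("f"),L("h")
F0=ray(f,259.1,191.1,82);H0=ray(h,163+198/2.1,90+197/2.1,128);print(F0,H0)
print("rim",fitc(f,F0,82,28)); print("foot",fitc(f,F0,6,45))
print("spigot",fitc(h,H0,127,22)); print("plate",fitc(h,H0,131,19))
for u,v in((170,140),(260,198),(160,244)):
    p=ray(h,163+u/2.1,90+v/2.1,119);print("pin",p,np.degrees(np.arctan2(p[1]-H0[1],p[0]-H0[0])),np.hypot(*(p-H0)[:2]))
E
```

```text
[433.28240174 -39.63063781  82.        ] [ 592.95045921 -138.2061634   128.        ]
rim (array([437.03823482, -39.21344066]), 120, np.float64(1.0495979522348904), np.float64(0.7292944237399634))
foot (array([432.0508766, -38.776647 ]), 96, np.float64(0.2870462731707377), np.float64(0.1197938795636837))
spigot (array([ 592.776426  , -137.66268156]), 120, np.float64(0.9242064559126586), np.float64(0.11319806448563163))
plate (array([ 595.84441197, -141.39224987]), 120, np.float64(1.0266218678939492), np.float64(-0.35900689135048935))
pin [ 613.95991988 -129.55042006  119.        ] 22.391300953885178 22.722661166615037
pin [ 587.57504779 -161.97559023  119.        ] -102.7429812814055 24.369667614239923
pin [ 572.51225194 -120.92894109  119.        ] 139.79084592841767 26.762337856067376
```

```bash
python3 - <<'E'
from h import *
P=[432.5,-39.2]
st=lambda s:print(s,np.round(robot.current_tcp_pos(),2),np.round(robot.current_contact_force(),2),round(robot.current_gripper_width(),4),round(float(np.max(robot.current_finger_force())),1),round(robot.current_t(),2))
robot.move_ptp([*P,130],[np.pi,0,0]);robot.move_gripper(1.0)
print(robot.move_linear([*P,24],speed=120,f_stop=12));robot.sleep(.2);st("down")
robot.move_gripper(0.55);robot.sleep(.2);st("grip y")
robot.move_gripper(1.0)
robot.move_linear([*P,110],speed=200)
robot.move_ptp([*P,110],[np.pi,0,np.pi/2]);print(robot.move_linear([*P,24],speed=120,f_stop=12));robot.sleep(.2);st("down2")
robot.move_gripper(0.55);robot.sleep(.2);st("grip x")
E
```

```text
False
down [433.01 -39.35  24.63] [ 0.6  -0.42  0.12] 1.0004 0.0 5.51
grip y [432.51 -39.2   24.01] [0.18 0.66 0.14] 0.6447 30.0 6.34
False
down2 [433.08 -39.4   24.67] [-0.33  0.14  1.01] 1.0015 0.0 10.12
grip x [432.6  -39.22  24.03] [ 1.45  0.77 -0.13] 0.6432 30.0 10.96
```

```bash
cat >> h.py <<'E'
def st(s):print(s,np.round(robot.current_tcp_pos(),2),np.round(robot.current_contact_force(),2),np.round(robot.current_ft_torque(),3),round(robot.current_gripper_width(),4),round(robot.current_t(),2))
E
python3 - <<'E'
from h import *
o=[np.pi,0,np.pi/2];H=[592.8,-138.0]
robot.move_linear([432.5,-39.2,80],speed=120);robot.move_linear([432.5,-39.2,165],speed=250)
robot.move_linear([*H,165],speed=250);robot.move_linear([*H,135],speed=150);robot.sleep(.3);st("above")
d=robot.get_image("wrist");np.save("w_p.npy",d,allow_pickle=True);cv2.imwrite("pics/p.png",d["img"])
print(robot.move_linear([*H,112],speed=25,f_stop=5));st("contact");robot.sleep(.15);st("c2")
E
```

```text
above [ 593.23 -138.12  136.04] [ 0.2   0.65 -3.86] [-0.027 -0.034  0.007] 0.6394 13.62
True
contact [ 592.64 -137.93  116.69] [-0.16 -0.22  4.73] [ 0.019  0.067 -0.004] 0.6448 14.37
c2 [ 592.61 -137.96  116.65] [-1.23 -0.09  5.61] [-0.011 -0.035 -0.021] 0.642 14.52
```

View pics/p.png

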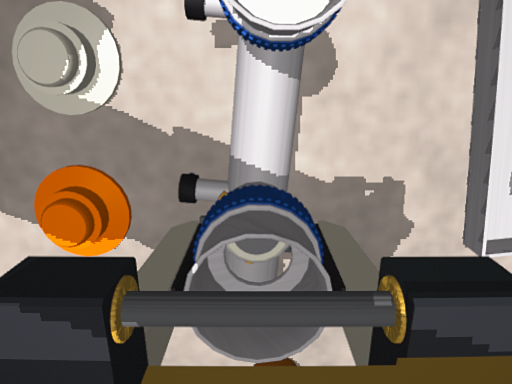

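The funnel is over the spigot and resting on the pins: TCP z is 116.65 mm against 117 expected. Now I'll turn it with a light push.

```bash
python3 - <<'E'
from h import *
H=[592.8,-138.0];z=116.6;W=2.8;log=[]
yaw=np.pi/2
for i in range(32):
    yaw-=np.radians(4)
    robot.move_linear([*H,z],[np.pi,0,yaw],speed=30)
    f=robot.current_contact_force()[2]+W; p=robot.current_tcp_pos()
    log.append((round(np.degrees(yaw)),round(p[2],2),round(f,1),round(z,2),round(robot.current_ft_torque()[2],2)))
    if p[2]<115.3 or (i>1 and f<1.5):
        s=robot.move_linear([*H,z-2.2],speed=25,f_stop=6); p=robot.current_tcp_pos(); f=robot.current_contact_force()[2]+W
        log.append(("try",s,round(p[2],2),round(f,1)))
        if p[2]<114.9: break
        z=p[2]
    else: z-=np.clip((6-f)*.05,-.3,.3)
    if robot.current_t()>38: break
print(*log,sep="\n");st("end")
E
```

```text
(86, np.float64(116.82), np.float64(4.2), 116.6, np.float64(-0.1))
(82, np.float64(116.78), np.float64(5.5), np.float64(116.51), np.float64(-0.08))
(78, np.float64(116.75), np.float64(6.0), np.float64(116.49), np.float64(-0.13))
(74, np.float64(116.72), np.float64(7.1), np.float64(116.48), np.float64(-0.11))
(70, np.float64(116.66), np.float64(7.3), np.float64(116.54), np.float64(-0.09))
(66, np.float64(116.7), np.float64(6.9), np.float64(116.61), np.float64(-0.16))
(62, np.float64(116.71), np.float64(8.3), np.float64(116.65), np.float64(-0.11))
(58, np.float64(116.71), np.float64(7.0), np.float64(116.76), np.float64(-0.14))
(54, np.float64(116.76), np.float64(6.5), np.float64(116.82), np.float64(-0.15))
(50, np.float64(116.64), np.float64(4.6), np.float64(116.84), np.float64(-0.1))
(46, np.float64(115.94), np.float64(0.6), np.float64(116.77), np.float64(-0.07))
('try', False, np.float64(114.98), np.float64(7.0))
(42, np.float64(114.12), np.float64(-0.3), np.float64(114.98), np.float64(0.05))
('try', False, np.float64(112.7), np.float64(3.7))
end [ 592.6  -137.91  112.7 ] [-1.62  1.33  0.87] [0.072 0.296 0.067] 0.6426 18.02
```

Dropped at a yaw of about 42°, with z at 112.7 mm against 113 expected on the free plate. Now I'll push it home.

```bash
python3 - <<'E'
from h import *
H=[592.8,-138.0]
for k in range(12):
    z=111.5-k*.5
    robot.move_linear([*H,z],speed=15);robot.sleep(.15)
    p=robot.current_tcp_pos();f=robot.current_contact_force()[2]
    print(round(z,2),round(p[2],2),round(f,1))
    if f>18: break
robot.sleep(.4);st("end")
d=robot.get_image("wrist");cv2.imwrite("pics/end.png",d["img"])
d=robot.get_image("scene");cv2.imwrite("pics/ends.png",cv2.resize(d["img"][150:270,150:330],None,fx=3,fy=3))
E
```

```text
111.5 111.63 3.6
111.0 111.13 4.3
110.5 110.65 5.3
110.0 110.26 6.3
109.5 109.87 6.8
109.0 109.5 6.7
108.5 109.14 8.8
108.0 109.01 10.1
107.5 109.03 13.4
107.0 108.98 16.0
106.5 108.99 19.2
end [ 592.75 -137.94  108.97] [-8.1   3.4  18.51] [0.723 1.669 0.018] 0.6382 22.82
```

View pics/ends.png

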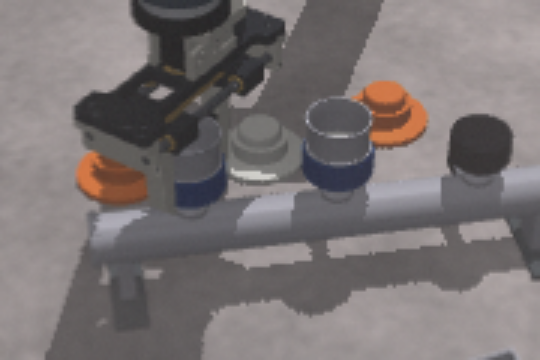

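The scene crop shows the funnel seated level with the used one at about (200,175), still gripped. The force curve shows a hard stop at z = 109.0 mm, the expected fully home height, with about 18 N held.

```bash
python3 -c "
from bench import robot
print(robot.hand_in())"
```

```text
the job is handed in; nothing more can be done
None
```

The funnel is on the open head, with its keyways over the pins and pushed fully home against the hard stop; I handed in at about 23 s, still gripping the collar and pushing down with about 18 N.

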